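# Lock a recipe-card holder onto its ball mount

## Task

Raise the red lever of the recipe-card holder all the way, lower the holder onto the ball of the mount and push it gently but fully home on the shoulder plate under the ball (how high the plate sits you must feel), then press the lever all the way down so that it locks. Force nothing, leave everything else where it stands, and let go.

Things in the scene. Friction and masses are not known exactly. Their poses are not given: they have to be found in the camera images.
- mount: Ball mount fixed to the worktop: dark round foot 93 mm wide; on its axis a steel stem with an aluminium shoulder plate 72 mm wide and, centred 24 mm above the plate's upper face, a 30 mm steel ball on a 13 mm neck. Origin: centre of the foot's underside. The stem is clamped at a different height each time: plate's upper face 32 to 50 mm above the origin, not measured. It does not give.
- holder: Loose recipe-card holder, 0.6 kg, upright on the worktop. Origin: centre of the underside of its black socket housing (44 x 44 mm, 50 mm high, two toes to x -35 mm); z up, x to its back. Behind, x 50 to 105 mm, y -55 to 55 mm, up to 95 mm high, is the sloping card rest; in front (-x) the red lever. Home, the housing's underside lies on the shoulder plate. Any yaw on the ball will do.
- socket (a point): Point on the housing's axis 34 mm above the holder's origin, height to grip: flat free sides across the holder's y, 44 mm. Below it is the socket, 32.4 mm square, 41 mm deep. Sprung buttons in it meet the ball 14 mm above home; pushing past takes about 6 to 14 N, then the rigid plate stops it; it does not drop home by itself. A slow push until 20 N is plenty, 35 N too much.
- lever (a joint): Angle of the red lever, rad. 0: down, level, its hook under the ball (locked); 0.65: fully raised, at its stop. Below 0.25 the hook blocks the socket; if the holder is not home the hook strikes the ball and the lever will not go down. Hinge axis: along the holder's y through x -27 mm, z 44 mm; raising swings the handle up and towards the housing. Stays where left.
- lever_grip (a point): Centre of the red ball knob (20 mm wide) on the lever's end, 76 mm from the hinge; x -103, z 45 mm in the holder when down. A light pinch (8 N) from above along the holder's y lets it turn as it is raised; a hard one lifts the holder. 1 to 3 N moves it. Raised it leans: press it along its arc (a straight push down drags on it). 6 to 10 N on its stop is plenty.
- egg_cup: small pale egg cup, 49 mm wide, 63 mm high, loose, a bystander; origin at its underside
- tumbler: clear glass tumbler, 80 mm wide, 91 mm high, loose, a bystander; origin at its underside
- bean_tin: low green tin, 75 mm wide, 58 mm high, loose, a bystander; origin at its underside

How it is judged (in metres and radians):
On the way, in this order (a step that is already met when the one before it is completed fails the run):
1. the lever is raised (above 0.45 rad) while the holder is off the mount (value of joint lever above 0.45 rad and horizontal distance between holder and mount above 0.05 m), for 0.2 s.
2. the holder is on the ball, upright, within 4 mm of the mount's axis, its lever still raised (above 0.4 rad) (value of joint lever above 0.4 rad and horizontal distance between holder and mount below 0.004 m and angle between holder's own z axis and vertical below 0.08 rad and height (world z) of holder below 0.056 m and contact force between holder and mount above 1 N), for 0.2 s.
At the end, for the whole second after the job is handed in: The holder sits on the mount's ball, upright (within 0.08 rad), within 4 mm of the mount's axis and with its underside 28 to 56 mm above the worktop, at rest, and its lever is pressed down below 0.08 rad, which its hook allows only with the holder home (value of joint lever below 0.08 rad and horizontal distance between holder and mount below 0.004 m and angle between holder's own z axis and vertical below 0.08 rad and height (world z) of holder between 0.028 and 0.056 m and linear speed of holder below 0.02 m/s); the robot touches nothing.
It fails at once if the holder is forced against the mount: all contact forces between them, the sprung buttons' squeeze of some 15 to 20 N included, add up to more than 75 N (contact force between holder and mount above 75 N).
It fails at once if the egg cup, the tumbler or the tin is moved more than 30 mm (distance of any of egg_cup, tumbler, bean_tin from where it was at the start of the episode above 0.03 m).
It also fails if it takes over 72 s, if anything falls off the work surface, if the arm or the gripper's body presses on something with over 40 N, if the wrist force passes 120 N, or if a joint passes its speed limit or range.

## Robot

A 6-joint arm with a two-finger parallel gripper is mounted at the origin on a cart in front of the work surface, level with it; the furniture and walls round the work are solid. World frame = base frame: x ahead of the robot, y to its left, z up, the work surface at z = 0. Lengths are in m, angles in degrees, forces in N, time in s.
With the tool pointing down it reaches from about 0.4 to 0.925 m from the base axis. Payload 12.5 kg.
Tool frame: the origin (TCP) lies at the very end of the fingers, on their centre line; the grasp point (between the pads) lies 19 mm behind it; z points along the fingers, y is the line along which they close (so a half turn about z gives the same grasp; the last joint's range is limited). The gripper opens to 95 mm and grips with 3 to 60 N. Pads are 20 mm wide; open, the fingers measure 119 mm over their backs; the gripper's body (75 mm by 180 mm) begins 59 mm behind the grasp point.
Start: joints at [-82.598, 28.126, 89.318, -0, 62.55, -6.05], TCP at [0.145, -0.608, 0.215] pointing down, gripper open.
Joint ranges: [-177.58, 177.58], [-47.91, 125.51], [2.72, 160], [-65.01, 245.01], [3.68, 167.84], [-153.87, 153.87]. Speed limits (degrees/s): [127.2, 127.2, 159.86, 180, 180, 180].

## Interface

Orientations are given as [roll, pitch, yaw] about the fixed x, y, z axes, in that order (R = Rz(yaw) Ry(pitch) Rx(roll)).
In Python, from rig import r, imaging gives the robot as it stands.
- The arm moves only by the tool carry_out, never from a script. Its argument "targets" is text: rows parted by semicolons, each of 5 numbers parted by spaces: the shift along the tool's x, y, z in cm, then the turn about the tool's z in degrees, then the closure, from -1 (fully open) to 1 (shut). A call has 1 to 10 rows; each row shifts and turns the commanded pose from where the row before left it, along the tool's axes as they then stand; what a row does not reach is not made up. A row lasts 1/12 s, in which the tool goes at most 41.7 mm and 7.16 degrees, less where a joint would pass 70% of its speed; a pose out of reach is approached as far as the arm can. A call with a gripper value outside its range is refused whole. The fingers move at their own pace and stop on an object; the grip force is fixed at half the most. Time passes only in rows, so rows that do not move let the fingers close. It gives the time, the measured TCP pose, the force, the opening and the grip force at its end, in the units of the state.
- r.observe(): the state, without advancing time (a new reading comes with each control period).
- imaging.get_image(name): name is "side" or "top" or "wrist"; returns (picture, depth): 384x512x3 uint8, red, green, blue; 384x512 float32, m along the optical axis (not along the pixel's ray), 0 where there is no reading.
- imaging.camera_info(name): a dict with "mtx" (3x3 intrinsics, pixels), "world_to_cam" (4x4, takes a point from world to camera coordinates); the wrist camera has in their place "T_tool_cam" (4x4, takes a point from camera to tool coordinates, whose origin is the TCP and whose axes are the flange's). Camera axes: x right, y down, z forward; pixel columns grow to the right and rows downward; lengths in m; the calibration is good to about 2 mm. The wrist camera is an equidistant fisheye: a pixel r from the principal point sees the ray r / f radians off the axis. A picture is of the moment at which its call begins: read the wrist's pose just before it. camera_info takes no time and is no camera call.
- r.finish_job(): hands the job in; it is judged then, once.
Trained networks look in the newest picture that a camera, given by its name, has taken for a name from the list of things; names that differ only in an ending like _2 or _b are one class to them, and where a whole thing is asked for, a point or a joint stands for the part that bears it (a point fixed in the world has none). Each returns a list of dicts, best first, with "score" (0 to 1); they miss things now and then, are a little off and sometimes report something else, mostly with a low value. They report only what shows in the picture. A call takes as long as a camera call.
- imaging.boxes_of(name, camera): "location" ([x, y, z] in m, in the coordinates of the camera as it stood for that picture, good to about 4 mm: the middle of the surface that is visible of it).
- imaging.spot_point(name, camera): "location" ([x, y, z] in m, in the coordinates of the camera as it stood for that picture, good to about 4 mm: a listed point, or the origin of a listed thing).
The state is a dict: "clock": time; "joints": joint angles; "qvel": joint speeds; "joint_efforts": joint torques, N m; "tcp_pos": TCP position; "tcp_rot": TCP orientation; "ft_force": force on the tool from outside, world axes, zero at the start; "ft_torque": the same for the moment, N m; "opening": opening from 0.0 (shut) to 1.0 (fully open); "grasp_force": force on a finger pad.
Only numpy, scipy, OpenCV 4.12 (cv2) and the standard library are available. Lean on these libraries where they do the work, as an engineer would, in place of code of your own. Each camera call takes 0.05 s, during which the arm holds its last target. There are 200 camera calls.

## Working session

There is one attempt and no reset: what is moved stays moved. The work goes in short steps, Python scripts to look and compute and a tool call to move; the robot and the scene stay as the last step left them, time stands still between calls to the robot, and variables do not carry over. Pictures are saved under pics/ and viewed, at most 10 in all, crops included, and the job is handed in when it is done.

Besides the shell and the picture viewer there is one more tool, called after "Request:" in YAML: its name, and indented under it one key for each argument. carry_out: Moves the arm, as the interface text tells. Its arguments: {"type":"object","properties":{"targets":{"type":"string"}},"required":["targets"]}

```bash
ls; mkdir -p pics; cat > h.py <<'E'
import numpy as np, cv2
from rig import r, imaging
from scipy.spatial.transform import Rotation as R
def w(cam,p):
    i=imaging.camera_info(cam); return (np.linalg.inv(np.array(i["world_to_cam"]))@np.append(p,1))[:3]
def cloud(cam,d):
    i=imaging.camera_info(cam);K=np.array(i["mtx"]);v,u=np.mgrid[:384,:512]
    P=np.stack([(u-K[0,2])/K[0,0]*d,(v-K[1,2])/K[1,1]*d,d,np.ones_like(d)],-1)
    return (P@np.linalg.inv(np.array(i["world_to_cam"])).T)[...,:3]
E
python3 - <<'E'
from h import *
np.set_printoptions(precision=4,suppress=True)
o=r.observe();print(o)
for c in("top","side"):
    im,d=imaging.get_image(c);cv2.imwrite(f"pics/{c}0.png",im[...,::-1]);np.save(f"{c}0.npy",d);np.save(f"{c}0i.npy",im)
    for n in("mount","holder","socket","lever_grip","egg_cup","tumbler","bean_tin"):
        L=imaging.spot_point(n,c)
        print(c,n,[(round(x["score"],2),w(c,x["location"])) for x in L[:2]])
E
```

```text
pics
{'clock': 0.0, 'joints': array([-82.5968,  28.1661,  89.3491,   0.0001,  62.5503,  -6.0496]), 'qvel': array([-0.0114, -0.0688, -0.0228, -0.0057,  0.0095,  0.0037]), 'joint_efforts': array([ -0.0015, -61.2647, -25.8183,   0.0692,   0.0482,  -0.0001]), 'tcp_pos': array([ 0.1454, -0.6076,  0.214 ]), 'tcp_rot': array([-179.9349,   -0.007 ,   13.4528]), 'ft_force': array([-0.5858, -0.3656,  0.4323]), 'ft_torque': array([-0.0045, -0.0073, -0.0233]), 'grasp_force': 0.0, 'opening': 1.0029838204669446}
top mount [(0.73, array([ 0.5518, -0.1611, -0.0011]))]
top holder [(0.79, array([0.5507, 0.1622, 0.0011]))]
top socket [(0.93, array([0.5505, 0.1652, 0.0361]))]
top lever_grip [(0.45, array([0.4507, 0.1657, 0.0516]))]
top egg_cup [(0.58, array([ 0.6684, -0.0114, -0.0032]))]
top tumbler [(0.56, array([ 0.4978, -0.3316, -0.0001]))]
top bean_tin [(0.83, array([ 0.435 ,  0.2963, -0.0016]))]
side mount [(0.72, array([ 0.5578, -0.1558,  0.0003]))]
side holder [(0.74, array([0.55  , 0.1672, 0.0003]))]
side socket [(0.85, array([0.5535, 0.1651, 0.0343]))]
side lever_grip [(0.7, array([ 0.5508,  0.1698, -0.0005])), (0.5, array([0.4511, 0.1597, 0.0532]))]
side egg_cup [(0.72, array([ 0.6696, -0.0081, -0.0022]))]
side tumbler [(0.55, array([ 0.4988, -0.3276, -0.0012]))]
side bean_tin [(0.97, array([ 0.4351,  0.3012, -0.0004]))]
```

View pics/top0.png

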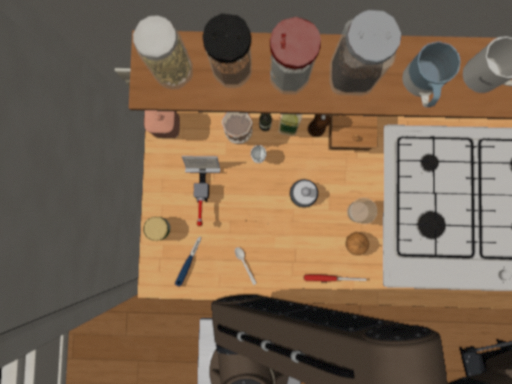

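View pics/side0.png

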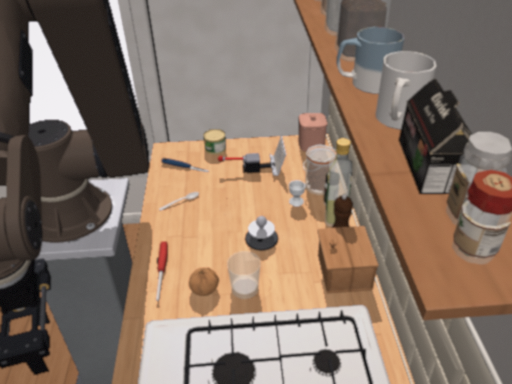

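```bash
python3 - <<'E'
from h import *
np.set_printoptions(precision=4,suppress=True)
for c in("top","side"):
    d=np.load(f"{c}0.npy");im=np.load(f"{c}0i.npy");P=cloud(c,d)
    hsv=cv2.cvtColor(im,cv2.COLOR_RGB2HSV);ok=d>0
    def near(x,y,rr): return ok&(np.hypot(P[...,0]-x,P[...,1]-y)<rr)
    red=near(.5,.165,.15)&((hsv[...,0]<8)|(hsv[...,0]>172))&(hsv[...,1]>140)&(hsv[...,2]>60)
    q=P[red];print(c,"red",len(q),q.min(0),q.max(0)); e=q[q[:,0]<q[:,0].min()+.02];print(" knob",e.mean(0),e.max(0),e.min(0))
    h=P[near(.55,.165,.16)];h=h[h[:,2]>.01]
    s=h[(h[:,2]>.044)&(h[:,2]<.056)&(abs(h[:,0]-.55)<.024)];print(" housing top",len(s),s.min(0),s.max(0),np.median(s,0))
    bk=h[(h[:,0]>.59)];print(" rest",bk.min(0),bk.max(0)); 
    if len(bk): print(" rest rect",cv2.minAreaRect(bk[:,:2].astype(np.float32)*1000))
    m=P[near(.553,-.16,.06)]
    for z0,z1 in((.004,.022),(.03,.052),(.06,.1)):
        k=m[(m[:,2]>z0)&(m[:,2]<z1)]
        if len(k)>5: print(" mount",z0,len(k),k.min(0),k.max(0),"circ",cv2.minEnclosingCircle(k[:,:2].astype(np.float32)*1000),np.median(k[:,2]))
E
```

```text
top red 69 [0.4429 0.1558 0.0078] [0.519  0.1745 0.0655]
 knob [0.4483 0.1618 0.0594] [0.4523 0.1687 0.0655] [0.4429 0.1558 0.0526]
 housing top 193 [0.5262 0.1408 0.0442] [0.5706 0.1831 0.056 ] [0.5484 0.1614 0.05  ]
 rest [0.5918 0.0643 0.0103] [0.7097 0.2692 0.5472]
 rest rect ((662.40234375, 168.12216186523438), (151.97804260253906, 143.82318115234375), 52.84836959838867)
 mount 0.004 256 [ 0.4963 -0.2168  0.004 ] [ 0.611  -0.1018  0.0167] circ ((553.0018920898438, -159.757568359375), 59.716304779052734) 0.008522620955068949
 mount 0.03 340 [ 0.5194 -0.1975  0.0315] [ 0.5884 -0.1277  0.0495] circ ((552.0675659179688, -161.64906311035156), 36.459861755371094) 0.04058852998975304
 mount 0.06 73 [ 0.5392 -0.1749  0.0622] [ 0.5668 -0.1471  0.0843] circ ((552.4338989257812, -161.2331085205078), 14.49063777923584) 0.07475212796380681
side red 66 [0.4417 0.1535 0.0452] [0.5155 0.1739 0.0617]
 knob [0.4474 0.1603 0.0557] [0.452  0.1662 0.0617] [0.4417 0.1535 0.0495]
 housing top 130 [0.5277 0.1405 0.0442] [0.5725 0.188  0.0555] [0.55   0.1596 0.0506]
 rest [0.5917 0.0647 0.01  ] [0.7073 0.2216 0.5441]
 rest rect ((650.3157958984375, 151.95089721679688), (110.77977752685547, 142.79510498046875), 52.992706298828125)
 mount 0.004 390 [ 0.4983 -0.2159  0.004 ] [ 0.6056 -0.1323  0.0217] circ ((551.7379150390625, -162.15870666503906), 55.979736328125) 0.011421907120771624
 mount 0.03 328 [ 0.5189 -0.1951  0.0359] [ 0.5881 -0.124   0.047 ] circ ((552.6494140625, -158.4553680419922), 37.6093864440918) 0.04087827162472163
 mount 0.06 91 [ 0.5387 -0.1745  0.0601] [ 0.5679 -0.1503  0.0807] circ ((553.1377563476562, -161.90728759765625), 14.784527778625488) 0.07377119865201931
```

Request:
carry_out:
  targets: "0 0 0 6.73 -1;0 0 0 6.73 -1;2.9 -2.9 0 0 -1;2.9 -2.9 0 0 -1;2.9 -2.9 0 0 -1;2.9 -2.9 0 0 -1;2.9 -2.9 0 0 -1;2.9 -2.9 0 0 -1;2.9 -2.9 0 0 -1;2.9 -2.9 0 0 -1"

```text
clock: 1.63
tcp_pos: [0.3785, -0.3743, 0.2149]
tcp_rot: [180.0, -0.0, -0.0]
ft_force: [0.4, -1.2, 0.1]
opening: 0.997
grasp_force: 0.0
```

Request:
carry_out:
  targets: "0.7 -4 0 0 -1;0.7 -4 0 0 -1;0.7 -4 0 0 -1;0.7 -4 0 0 -1;0.7 -4 0 0 -1;0.7 -4 0 0 -1;0.7 -4 0 0 -1;0.7 -4 0 0 -1;0.7 -4 0 0 -1;0.7 -4 0 0 -1"

```text
clock: 2.47
tcp_pos: [0.4475, 0.0261, 0.2149]
tcp_rot: [180.0, -0.0, -0.0]
ft_force: [0.6, -0.5, -0.1]
opening: 1.002
grasp_force: 0.0
```

Request:
carry_out:
  targets: "0 -3.4 0 0 -1;0 -3.4 0 0 -1;0 -3.4 0 0 -1;0 -3.3 0 0 -1;0 0 0 0 -1;0 0 0 0 -1"

```text
clock: 2.97
tcp_pos: [0.4473, 0.1604, 0.2145]
tcp_rot: [180.0, -0.0, 0.2]
ft_force: [-0.6, -0.5, 0.9]
opening: 1.002
grasp_force: 0.0
```

```bash
cat >> h.py <<'E'
def wrist():
    i=imaging.camera_info("wrist");o=r.observe();im,d=imaging.get_image("wrist")
    T=np.eye(4);T[:3,:3]=R.from_euler("xyz",o["tcp_rot"],degrees=True).as_matrix();T[:3,3]=o["tcp_pos"]
    T=T@np.array(i["T_tool_cam"]);K=np.array(i["mtx"])
    v,u=np.mgrid[:384,:512];a=(u-K[0,2])/K[0,0];b=(v-K[1,2])/K[1,1];t=np.hypot(a,b)+1e-9
    s=np.where(t<1.5,np.tan(t)/t,0);P=np.stack([a*s*d,b*s*d,d],-1)@T[:3,:3].T+T[:3,3]
    return im,d,P,T
E
python3 - <<'E'
from h import *
np.set_printoptions(precision=4,suppress=True)
o=r.observe();print(o["tcp_pos"],o["ft_force"])
im,d,P,T=wrist();cv2.imwrite("pics/w1.png",im[...,::-1]);np.savez("w1.npz",im=im,d=d,P=P)
for n in("holder","socket","lever_grip"):
    print(n,[(round(x["score"],2),(T@np.append(x["location"],1))[:3]) for x in imaging.spot_point(n,"wrist")[:2]])
ok=(d>0)
q=ok&(abs(P[...,2]-.05)<.003)&(np.hypot(P[...,0]-.55,P[...,1]-.162)<.04);k=P[q];print(len(k),np.median(k,0),cv2.minAreaRect(k[:,:2].astype(np.float32)*1000))
hsv=cv2.cvtColor(im,cv2.COLOR_RGB2HSV)
red=ok&(np.hypot(P[...,0]-.5,P[...,1]-.162)<.12)&((hsv[...,0]<8)|(hsv[...,0]>172))&(hsv[...,1]>140)&(hsv[...,2]>60)&(P[...,2]>.03)
q=P[red];print(len(q),q.min(0),q.max(0));e=q[q[:,0]<q[:,0].min()+.02];print("knob",len(e),e.mean(0),e.min(0),e.max(0))
A=np.c_[2*e,np.ones(len(e))];s=np.linalg.lstsq(A,(e**2).sum(1),rcond=None)[0];print("sphere",s[:3],np.sqrt(s[3]+s[:3]@s[:3]))
l=q[q[:,0]>q[:,0].min()+.022];print("lever slope z,y",np.polyfit(l[:,0],l[:,2],1),np.polyfit(l[:,0],l[:,1],1))
E
```

```text
[0.4473 0.1604 0.2145] [-0.6225 -0.5251  0.8598]
holder []
socket [(0.8, array([0.5474, 0.1672, 0.0347]))]
lever_grip [(0.65, array([0.4481, 0.1642, 0.0466]))]
1733 [0.5475 0.1649 0.051 ] ((541.7603149414062, 165.47503662109375), (43.805904388427734, 63.054256439208984), 89.71845245361328)
700 [0.4413 0.1545 0.0479] [0.5204 0.1727 0.0618]
knob 195 [0.4502 0.1636 0.0584] [0.4413 0.1545 0.052 ] [0.4576 0.1727 0.0618]
sphere [0.4497 0.1634 0.0521] 0.009207527063069938
lever slope z,y [-0.0578  0.0796] [0.0035 0.1625]
```

View pics/w1.png

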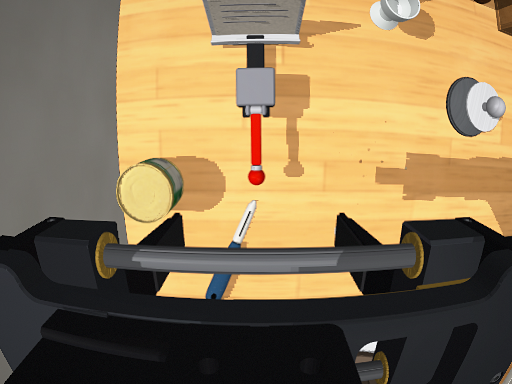

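Request:
carry_out:
  targets: "0.2 -0.3 3 0 -1;0 0 4 0 -1;0 0 4 0 -0.5;0 0 4 0 0;0 0 2 0 0.3;0 0 1.2 0 0.4;0 0 0 0 0.4;0 0 0 0 0.4"

```text
clock: 3.83
tcp_pos: [0.4496, 0.1613, 0.0325]
tcp_rot: [180.0, 0.1, -0.1]
ft_force: [1.1, 1.1, 1.1]
opening: 0.637
grasp_force: 0.0
```

Request:
carry_out:
  targets: "0 0 0 0 0.5;0 0 0 0 0.54;0 0 0 0 0.54;0 0 0 0 0.54"

```text
clock: 4.17
tcp_pos: [0.4499, 0.1621, 0.0334]
tcp_rot: [-180.0, -0.1, -0.0]
ft_force: [-0.3, -0.0, 0.6]
opening: 0.354
grasp_force: 0.0
```

Request:
carry_out:
  targets: "0 -0.1 0 0 0.56;0 0 0 0 0.56;0 0 0 0 0.56;0 0 0 0 0.56;0 0 0 0 0.56"

```text
clock: 4.58
tcp_pos: [0.4495, 0.1632, 0.0326]
tcp_rot: [180.0, -0.0, -0.0]
ft_force: [-0.1, 0.4, 1.2]
opening: 0.221
grasp_force: 0.5
```

Request:
carry_out:
  targets: "0 0 0 0 0.58;0 0 0 0 0.58;0 0 0 0 0.58"

```text
clock: 4.83
tcp_pos: [0.4495, 0.1631, 0.0326]
tcp_rot: [180.0, 0.0, -0.0]
ft_force: [0.2, 1.4, -0.1]
opening: 0.209
grasp_force: 0.5
```

Request:
carry_out:
  targets: "0 0 0 0 0.59;0 0 0 0 0.6;0 0 0 0 0.6;0 0 0 0 0.6"

```text
clock: 5.17
tcp_pos: [0.4495, 0.1631, 0.0326]
tcp_rot: [180.0, -0.0, -0.0]
ft_force: [-0.2, 1.6, 2.6]
opening: 0.202
grasp_force: 8.5
```

Request:
carry_out:
  targets: "0.04 0 -0.38 0 0.6;0.07 0 -0.37 0 0.6;0.08 0 -0.37 0 0.6;0.11 0 -0.37 0 0.6;0.12 0 -0.36 0 0.6;0.14 0 -0.35 0 0.6;0.16 0 -0.34 0 0.6;0.17 0 -0.34 0 0.6;0 0 0 0 0.6"

```text
clock: 5.92
tcp_pos: [0.4587, 0.1631, 0.062]
tcp_rot: [-180.0, -0.0, -0.0]
ft_force: [-2.0, 0.2, 2.6]
opening: 0.2
grasp_force: 8.6
```

```bash
cat >> h.py <<'E'
def holder(tag,c=(.55,.162),zt=.05):
    np.set_printoptions(precision=4,suppress=True)
    for cam in("side","top"):
        im,d=imaging.get_image(cam);P=cloud(cam,d);cv2.imwrite(f"pics/{cam}_{tag}.png",im[...,::-1])
        hsv=cv2.cvtColor(im,cv2.COLOR_RGB2HSV)
        m=(d>0)&(np.hypot(P[...,0]-c[0]+.05,P[...,1]-c[1])<.08)&((hsv[...,0]<8)|(hsv[...,0]>172))&(hsv[...,1]>140)&(hsv[...,2]>60)&(P[...,2]>.03)
        q=P[m]
        if len(q)>5: print(cam,"red",len(q),q.min(0),q.max(0),"slope",np.polyfit(q[:,0],q[:,2],1)[0])
        for n in("holder","socket","lever_grip"):
            print(cam,n,[(round(x["score"],2),w(cam,x["location"])) for x in imaging.spot_point(n,cam)[:2]])
    print(r.observe()["tcp_pos"],r.observe()["ft_force"])
E
python3 -c "
from h import *
holder('a')"
```

```text
side red 35 [0.4688 0.1515 0.0466] [0.5188 0.1722 0.0795] slope -0.4944538548543052
side holder [(0.63, array([0.5466, 0.1676, 0.0015]))]
side socket [(0.97, array([0.5529, 0.1676, 0.033 ])), (0.34, array([ 0.6691, -0.0128, -0.0043]))]
side lever_grip [(0.43, array([0.4592, 0.1637, 0.0794]))]
top holder [(0.94, array([0.5507, 0.1581, 0.0013]))]
top socket [(0.91, array([0.551 , 0.1669, 0.0328]))]
top lever_grip [(0.51, array([ 0.5011, -0.33  , -0.0028]))]
[0.4584 0.1631 0.0613] [-3.0484  0.5854  2.5288]
```

Request:
carry_out:
  targets: "0.19 0 -0.33 0 0.6;0.2 0 -0.32 0 0.6;0.22 0 -0.31 0 0.6;0 0 0 0 0.6"

```text
clock: 6.65
tcp_pos: [0.4652, 0.1631, 0.0717]
tcp_rot: [-180.0, -0.1, -0.0]
ft_force: [-2.4, 0.4, 3.4]
opening: 0.201
grasp_force: 8.6
```

Request:
carry_out:
  targets: "0.06 0 -0.08 0 0.6;0.06 0 -0.08 0 0.6;0 0 0 0 0.6"

```text
clock: 6.9
tcp_pos: [0.4658, 0.1631, 0.0727]
tcp_rot: [180.0, -0.0, -0.0]
ft_force: [-1.4, 0.2, -0.9]
opening: 0.203
grasp_force: 8.6
```

```bash
python3 -c "
from h import *
holder('b')"
```

```text
side red 34 [0.4755 0.1452 0.0503] [0.5185 0.1722 0.0909] slope -0.777725247323552
side holder [(0.87, array([0.5456, 0.1643, 0.0012])), (0.21, array([ 0.5032, -0.3261,  0.003 ]))]
side socket [(0.93, array([0.5547, 0.1655, 0.0345])), (0.53, array([0.5487, 0.1695, 0.0043]))]
side lever_grip [(0.59, array([0.4653, 0.1604, 0.0869]))]
top holder [(0.95, array([0.5552, 0.1618, 0.0005]))]
top socket [(0.72, array([0.5493, 0.1632, 0.0339]))]
top lever_grip [(0.16, array([ 0.4998, -0.3332, -0.0015]))]
[0.4657 0.1631 0.0725] [-0.4018  0.7495 -0.6436]
```

Request:
carry_out:
  targets: "0 0 0 0 0.2;0 0 0 0 -1;0 0 0 0 -1;0 0 -2 0 -1;0 0 -4 0 -1;0 0 -4 0 -1;0 0 -4 0 -1;0 0 0 0 -1;0 0 0 0 -1"

```text
clock: 8.05
tcp_pos: [0.4665, 0.1633, 0.2147]
tcp_rot: [-180.0, -0.3, -0.0]
ft_force: [-1.0, -0.8, -0.6]
opening: 0.779
grasp_force: 0.0
```

```bash
python3 - <<'E'
from h import *
np.set_printoptions(precision=4,suppress=True)
o=r.observe();print(o["tcp_pos"],o["ft_force"],o["opening"])
im,d,P,T=wrist();cv2.imwrite("pics/w2.png",im[...,::-1])
q=(d>0)&(abs(P[...,2]-.05)<.004)&(np.abs(P[...,0]-.5515)<.026)&(np.abs(P[...,1]-.1645)<.04);k=P[q];print(len(k),np.median(k,0),k.min(0),k.max(0),cv2.minAreaRect(k[:,:2].astype(np.float32)*1000))
b=[]
for x in np.arange(.535,.57,.005):
    s=k[abs(k[:,0]-x)<.0025];print(round(x,3),s[:,1].min(),s[:,1].max())
hsv=cv2.cvtColor(im,cv2.COLOR_RGB2HSV)
red=(d>0)&(np.hypot(P[...,0]-.5,P[...,1]-.162)<.12)&((hsv[...,0]<8)|(hsv[...,0]>172))&(hsv[...,1]>140)&(hsv[...,2]>60)&(P[...,2]>.03)
q=P[red];print(q.min(0),q.max(0),np.polyfit(q[:,0],q[:,2],1))
m=P[(d>0)&(np.hypot(P[...,0]-.5525,P[...,1]+.161)<.05)]
k=m[m[:,2]>.055];print("ball",len(k),k.min(0),k.max(0)) if len(k) else 0
E
```

```text
[0.4665 0.1633 0.2147] [-1.0406 -0.7536 -0.5607] 0.7786691968427015
1587 [0.5509 0.1643 0.0511] [0.5257 0.1429 0.0466] [0.575  0.1868 0.0538] ((550.3173217773438, 164.8304901123047), (43.92525100708008, 49.29743957519531), 89.95740509033203)
0.535 0.14288253612332086 0.18571287481211263
0.54 0.1429442456264774 0.18549753201508445
0.545 0.1429022084506797 0.18678244245422637
0.55 0.14290530147256678 0.18679268609773286
0.555 0.14291491163360523 0.18674535214275112
0.56 0.14290536894142628 0.18671246470879288
0.565 0.1428905795503033 0.18671405455183676
[0.4549 0.1541 0.0499] [0.5235 0.1713 0.1014] [-0.7879  0.4626]
ball 331 [ 0.5394 -0.1684  0.0557] [ 0.5681 -0.1439  0.0813]
```

Request:
carry_out:
  targets: "4 0 0 0 -1;4 0 0 0 -1;0.5 -0.15 1 0 -1;0 0 4 0 -1;0 0 4 0 -1;0 0 4 0 -1;0 0 3.5 0 -1;0 0 2.5 0 -1;0 0 0.9 0 -1;0 0 0 0 -1"

```text
clock: 8.93
tcp_pos: [0.549, 0.1642, 0.0106]
tcp_rot: [179.9, 0.3, -0.0]
ft_force: [-0.6, -0.2, 0.1]
opening: 1.001
grasp_force: 0.0
```

Request:
carry_out:
  targets: "0 0 0 0 0;0 0 0 0 0;0 0 0 0 0;0 0 0 0 0.02;0 0 0 0 0.05;0 0 0 0 0.1;0 0 0 0 0.1"

```text
clock: 9.52
tcp_pos: [0.5508, 0.1646, 0.014]
tcp_rot: [-180.0, -0.0, -0.0]
ft_force: [-0.6, -1.1, -0.1]
opening: 0.568
grasp_force: 0.0
```

Request:
carry_out:
  targets: "0 0 -0.1 0 0.1;0 0 0 0 0.1;0 0 0 0 1;0 0 0 0 1;0 0 0 0 1;0 0 0 0 1"

```text
clock: 10.02
tcp_pos: [0.5508, 0.1647, 0.0148]
tcp_rot: [-180.0, -0.0, -0.0]
ft_force: [-1.5, 1.8, 5.7]
opening: 0.467
grasp_force: 29.8
```

Request:
carry_out:
  targets: "0 0 -0.5 0 1;0 0 -1 0 1;0 0 -2 0 1;0 0 -2.5 0 1;0 0 -2.5 0 1;0 0 -2.5 0 1;0 0 -2 0 1;0 0 -1 0 1;0 0 0 0 1;0 0 0 0 1"

```text
clock: 10.85
tcp_pos: [0.5503, 0.1644, 0.1542]
tcp_rot: [180.0, 0.0, -0.0]
ft_force: [0.4, -0.6, -5.4]
opening: 0.465
grasp_force: 29.8
```

```bash
python3 - <<'E'
from h import *
np.set_printoptions(precision=4,suppress=True)
o=r.observe();print(o["tcp_pos"],o["ft_force"],o["ft_torque"],o["opening"])
im,d=imaging.get_image("side");cv2.imwrite("pics/s3.png",cv2.resize(im[100:300,130:350,::-1],None,fx=2.7,fy=2.7))
for c in ("side",):
    for n in("holder","socket","lever_grip"): print(n,[(round(x["score"],2),w(c,x["location"])) for x in imaging.spot_point(n,c)[:2]])
# ball fit, unobstructed
P=cloud("side",d)
def fit(P,d,tag):
    m=P[(d>0)&(np.hypot(P[...,0]-.5525,P[...,1]+.161)<.022)];k=m[m[:,2]>.062]
    from scipy.optimize import least_squares
    f=least_squares(lambda s:np.linalg.norm(k-s,axis=1)-.015,[.5525,-.161,.065],loss="soft_l1",f_scale=.001);print(tag,len(k),f.x,np.sqrt(np.mean(f.fun**2)))
fit(P,d,"side");
d0=np.load("top0.npy");fit(cloud("top",d0),d0,"top0")
im,d,P,T=wrist();cv2.imwrite("pics/w3.png",im[...,::-1]);fit(P,d,"wrist")
E
```

```text
[0.5503 0.1644 0.1542] [ 0.4066 -0.6346 -5.3614] [-0.0319  0.1928  0.0133] 0.465015481510026
holder [(0.86, array([0.5493, 0.1619, 0.1413])), (0.71, array([0.4669, 0.159 , 0.2264]))]
socket [(0.6, array([0.5518, 0.1676, 0.1726]))]
lever_grip [(0.59, array([0.4656, 0.1601, 0.232 ]))]
side 89 [ 0.5533 -0.1574  0.0647] 0.0020054254748488273
top0 73 [ 0.5533 -0.1615  0.0647] 0.001605457626606334
wrist 0 [ 0.5525 -0.161   0.065 ] nan
  return _methods._mean(a, axis=axis, dtype=dtype,
  ret = ret.dtype.type(ret / rcount)
```

View pics/s3.png

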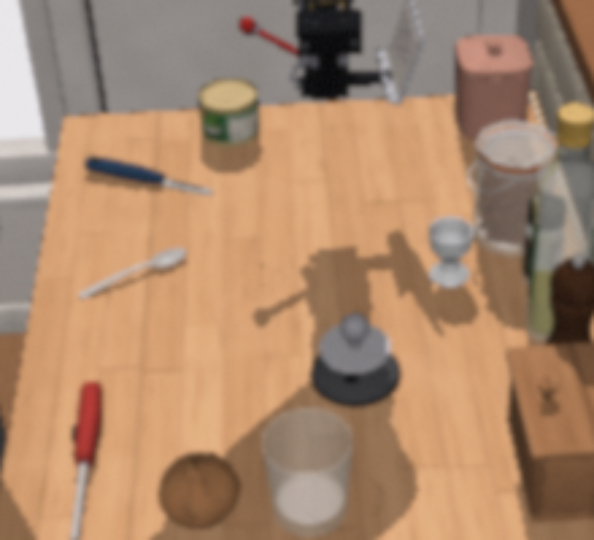

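```bash
python3 - <<'E'
from h import *
from scipy.optimize import least_squares
np.set_printoptions(precision=4,suppress=True)
z=np.load("w1.npz")
S={"wrist":(z["P"],z["d"])}
for c in("top","side"):
    d=np.load(c+"0.npy");S[c]=(cloud(c,d),d)
def kasa(e):
    s=np.linalg.lstsq(np.c_[2*e,np.ones(len(e))],(e**2).sum(1),rcond=None)[0];return s[:2],np.sqrt(s[2]+s[:2]@s[:2])
for c,(P,d) in S.items():
    rr=np.hypot(P[...,0]-.5535,P[...,1]+.16)
    k=P[(d>0)&(rr<.016)&(P[...,2]>.064)]
    f=least_squares(lambda s:np.linalg.norm(k-s,axis=1)-.015,[.5525,-.161,.065],loss="soft_l1",f_scale=.001) if len(k)>5 else None
    print(c,"ball",len(k),f and f.x)
    for nm,r0,zz in(("plate",.036,(.034,.048)),("foot",.0465,(.003,.03))):
        m=((d>0)&(rr<r0+.012)&(P[...,2]>zz[0])&(P[...,2]<zz[1]+.05)).astype(np.uint8)
        pts=P[m>0][:,:2]
        if len(pts)<10: continue
        hull=cv2.convexHull((pts*1000).astype(np.float32))[:,0]
        f=least_squares(lambda s:np.hypot(*(hull-s).T)-r0*1000,[553,-160],loss="soft_l1",f_scale=1.)
        print(c,nm,len(pts),f.x,np.median(P[m>0][:,2]),"mm box",hull.min(0),hull.max(0))
    h=P[(d>0)&(abs(P[...,2]-.05)<.006)&(abs(P[...,0]-.55)<.03)&(abs(P[...,1]-.164)<.03)]
    print(c,"holder top",h.min(0),h.max(0),(h.min(0)+h.max(0))/2)
E
```

```text
wrist ball 294 [ 0.5544 -0.1596  0.0651]
wrist plate 1438 [ 554.424 -158.729] 0.04153280702771664 mm box [ 519.0106 -191.5279] [ 589.4765 -122.0304]
wrist foot 2597 [ 553.0207 -150.4385] 0.04007709858947667 mm box [ 495.989  -192.3993] [ 608.6172 -101.6474]
wrist holder top [0.5204 0.1436 0.0441] [0.5734 0.1875 0.0542] [0.5469 0.1656 0.0491]
top ball 71 [ 0.5533 -0.1615  0.0647]
top plate 409 [ 552.9582 -161.2327] 0.04133025328182072 mm box [ 519.3583 -196.9613] [ 588.3772 -127.7464]
top foot 704 [ 550.5502 -150.455 ] 0.03776359784736205 mm box [ 496.2589 -216.8154] [ 608.1953 -102.1854]
top holder top [0.5201 0.1408 0.0442] [0.5706 0.1831 0.056 ] [0.5454 0.1619 0.0501]
side ball 83 [ 0.5537 -0.158   0.0651]
side plate 426 [ 553.7828 -159.2436] 0.041635407494079235 mm box [ 518.8937 -195.0748] [ 588.1302 -123.9571]
side foot 860 [ 555.4305 -170.0101] 0.02034643532862579 mm box [ 498.2592 -217.2148] [ 605.587  -119.4347]
side holder top [0.5209 0.1405 0.0442] [0.5725 0.188  0.0555] [0.5467 0.1643 0.0498]
```

Request:
carry_out:
  targets: "0 2 0 0 1;0 3 0 0 1;0 4 0 0 1;0 4 0 0 1;0 4 0 0 1;0 4 0 0 1;0 4 0 0 1;0 4 0 0 1;0 2.3 0 0 1;0.2 1 0 0 1"

```text
clock: 11.93
tcp_pos: [0.5522, -0.1618, 0.1539]
tcp_rot: [180.0, 0.1, -0.2]
ft_force: [-0.3, 0.7, -6.0]
opening: 0.459
grasp_force: 29.9
```

Request:
carry_out:
  targets: "0 0 0 0 1;0 0 0 0 1;0 0 0 0 1;0 0 0 0 1"

```text
clock: 12.27
tcp_pos: [0.5527, -0.157, 0.1545]
tcp_rot: [-180.0, 0.0, 0.1]
ft_force: [-0.1, -0.5, -5.0]
opening: 0.463
grasp_force: 29.9
```

```bash
python3 - <<'E'
from h import *
np.set_printoptions(precision=4,suppress=True)
o=r.observe();t=o["tcp_pos"];print(t,o["ft_force"],o["ft_torque"],o["opening"])
im,d,P,T=wrist();cv2.imwrite("pics/w4.png",im[...,::-1]);np.savez("w4.npz",im=im,d=d,P=P)
Q=P-t
q=Q[(d>0)&(abs(Q[...,2]-.0355)<.006)&(abs(Q[...,0])<.05)&(abs(Q[...,1])<.03)];print(len(q));
if len(q):print(q.min(0),q.max(0))
for n in("holder","socket","lever_grip","mount"): print(n,[(round(x["score"],2),(T@np.append(x["location"],1))[:3]-t) for x in imaging.spot_point(n,"wrist")[:2]])
im,d=imaging.get_image("side");cv2.imwrite("pics/s4.png",im[...,::-1])
for n in("holder","socket","lever_grip","mount"): print(n,[(round(x["score"],2),w("side",x["location"])) for x in imaging.spot_point(n,"side")[:2]])
E
```

```text
[ 0.5527 -0.157   0.1545] [-0.0565 -0.4707 -5.0119] [-0.01    0.2011  0.0024] 0.4625426395376095
5404
[-0.0276 -0.03    0.0295] [0.0245 0.03   0.0415]
holder [(0.85, array([ 0.0013, -0.003 , -0.0091]))]
socket [(0.68, array([0.0025, 0.0018, 0.0177]))]
lever_grip []
mount []
holder [(0.64, array([ 0.5527, -0.1565,  0.1411]))]
socket [(0.59, array([ 0.5565, -0.1557,  0.1745]))]
lever_grip [(0.7, array([ 0.4659, -0.1609,  0.2286]))]
mount [(0.75, array([ 0.5579, -0.1581,  0.0016]))]
```

View pics/w4.png

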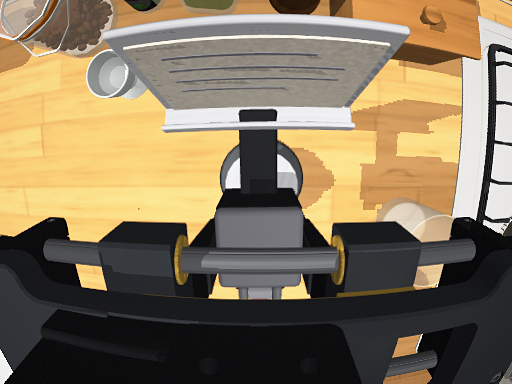

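```bash
python3 - <<'E'
from h import *
from scipy.optimize import least_squares
np.set_printoptions(precision=4,suppress=True)
z=np.load("w4.npz");P,d,im=z["P"],z["d"],z["im"]
for nm,lo,hi,r0 in(("plate",.038,.045,36),("foot",.004,.025,46.5)):
    m=(d>0)&(P[...,2]>lo)&(P[...,2]<hi)&(np.hypot(P[...,0]-.554,P[...,1]+.159)<.055)
    k=P[m]*1000;print(nm,len(k),k.min(0),k.max(0),np.median(k[:,2]))
    h=cv2.convexHull(k[:,:2].astype(np.float32))[:,0]; h=h[h[:,0]>575 if r0<40 else h[:,0]>570]
    f=least_squares(lambda s:np.hypot(*(h-s).T)-r0,[554,-159],loss="soft_l1",f_scale=1.);print(f.x,np.round(f.fun,1))
E
```

```text
plate 836 [ 547.7505 -193.905    38.5219] [ 586.3721 -124.5674   43.2344] 41.08675707682363
[ 553.9458 -159.2941] [-0.2 -0.3  0.1  0.   0.1 -0.  -0.2  0.2  0.2  0.1]
foot 780 [ 533.7858 -204.8231    4.002 ] [ 596.2944 -113.7586   14.041 ] 10.053735101622912
[ 553.8082 -159.3681] [-0.7 -0.9  2.8  0.2 -0.   0.   0.2  0.6  0.5 -0.3 -0.2]
```

Request:
carry_out:
  targets: "0 0 1.5 0 1;0 0 1.5 0 1;0 0 1 0 1;0 0 0 0 1;0 0 0 0 1;0 0 0 0 1;0 0 0 0 1"

```text
clock: 13.35
tcp_pos: [0.5531, -0.1586, 0.1154]
tcp_rot: [180.0, -0.1, -0.0]
ft_force: [-0.4, 0.6, -5.5]
opening: 0.463
grasp_force: 29.9
```

Request:
carry_out:
  targets: "-0.08 0.07 0.5 0 1;0 0 0.8 0 1;0 0 0.5 0 1;0 0 0 0 1;0 0 0 0 1"

```text
clock: 13.77
tcp_pos: [0.5517, -0.1591, 0.0961]
tcp_rot: [-180.0, 0.1, -0.0]
ft_force: [0.4, -0.3, -5.8]
opening: 0.459
grasp_force: 29.9
```

Request:
carry_out:
  targets: "0 0 0.3 0 1;0 0 0.3 0 1;0 0 0.3 0 1;0 0 0 0 1;0 0 0 0 1"

```text
clock: 14.18
tcp_pos: [0.5518, -0.1591, 0.0874]
tcp_rot: [-180.0, 0.0, -0.0]
ft_force: [-0.3, 0.5, -5.9]
opening: 0.464
grasp_force: 29.9
```

Request:
carry_out:
  targets: "0 0 0.2 0 1;0 0 0.2 0 1;0 0 0.2 0 1;0 0 0.2 0 1;0 0 0 0 1"

```text
clock: 14.6
tcp_pos: [0.5517, -0.1591, 0.0792]
tcp_rot: [-180.0, 0.0, -0.0]
ft_force: [-0.8, -0.4, -5.1]
opening: 0.459
grasp_force: 29.9
```

```bash
python3 -c "
from h import *
o=r.observe();print(o['tcp_pos'],o['ft_force'],o['ft_torque'])"
```

```text
[ 0.55170667 -0.15905081  0.07915851] [-0.78433643 -0.38698415 -5.11444057] [ 0.04658379  0.22254637 -0.02292258]
```

Request:
carry_out:
  targets: "0 0 0.15 0 1;0 0 0.15 0 1;0 0 0.15 0 1;0 0 0.15 0 1;0 0 0 0 1"

```text
clock: 15.02
tcp_pos: [0.5518, -0.1591, 0.0733]
tcp_rot: [-180.0, 0.0, -0.0]
ft_force: [-1.0, -0.1, -5.5]
opening: 0.461
grasp_force: 29.9
```

Request:
carry_out:
  targets: "0 0 0.1 0 1;0 0 0.1 0 1;0 0 0.1 0 1;0 0 0 0 1"

```text
clock: 15.35
tcp_pos: [0.5518, -0.1591, 0.0704]
tcp_rot: [180.0, 0.0, -0.0]
ft_force: [0.3, 0.5, -5.7]
opening: 0.461
grasp_force: 29.9
```

Request:
carry_out:
  targets: "0 0 0.1 0 1;0 0 0.1 0 1;0 0 0 0 1"

```text
clock: 15.6
tcp_pos: [0.5519, -0.1591, 0.0686]
tcp_rot: [180.0, -0.0, -0.0]
ft_force: [0.4, 0.7, -5.7]
opening: 0.464
grasp_force: 29.9
```

Request:
carry_out:
  targets: "0 0 0.1 0 1;0 0 0.1 0 1;0 0 0 0 1"

```text
clock: 15.85
tcp_pos: [0.5522, -0.1592, 0.0668]
tcp_rot: [180.0, -0.1, -0.0]
ft_force: [1.5, 0.7, -1.8]
opening: 0.467
grasp_force: 29.9
```

Request:
carry_out:
  targets: "0 0 0.1 0 1;0 0 0.1 0 1;0 0 0 0 1"

```text
clock: 16.1
tcp_pos: [0.5522, -0.1592, 0.0645]
tcp_rot: [180.0, -0.0, -0.0]
ft_force: [3.2, -0.0, -4.7]
opening: 0.465
grasp_force: 29.9
```

Request:
carry_out:
  targets: "0.05 0 0.1 0 1;0 0 0.1 0 1;0 0 0 0 1"

```text
clock: 16.35
tcp_pos: [0.5523, -0.1591, 0.0621]
tcp_rot: [-180.0, 0.0, -0.0]
ft_force: [2.3, -0.1, -8.0]
opening: 0.463
grasp_force: 29.9
```

Request:
carry_out:
  targets: "0 0 0.1 0 1;0 0 0.1 0 1;0 0 0 0 1"

```text
clock: 16.6
tcp_pos: [0.5522, -0.159, 0.06]
tcp_rot: [-180.0, 0.0, -0.0]
ft_force: [3.8, -0.7, -10.8]
opening: 0.462
grasp_force: 29.9
```

Request:
carry_out:
  targets: "0.1 0 0.1 0 1;0 0 0.1 0 1;0 0 0 0 1"

```text
clock: 16.85
tcp_pos: [0.5531, -0.159, 0.058]
tcp_rot: [-180.0, 0.0, -0.0]
ft_force: [1.8, -0.2, -11.3]
opening: 0.462
grasp_force: 29.9
```

Request:
carry_out:
  targets: "0 0 0.1 0 1;0 0 0 0 1;0 0 0 0 1"

```text
clock: 17.1
tcp_pos: [0.5533, -0.159, 0.0571]
tcp_rot: [-180.0, 0.0, -0.0]
ft_force: [2.3, -0.2, -14.4]
opening: 0.461
grasp_force: 29.9
```

Request:
carry_out:
  targets: "0.05 0 0.1 0 1;0 0 0 0 1;0 0 0 0 1"

```text
clock: 17.35
tcp_pos: [0.5538, -0.159, 0.0562]
tcp_rot: [-180.0, 0.0, -0.0]
ft_force: [1.5, -0.3, -14.3]
opening: 0.464
grasp_force: 29.9
```

Request:
carry_out:
  targets: "0 0 0.1 0 1;0 0 0 0 1;0 0 0 0 1"

```text
clock: 17.6
tcp_pos: [0.5539, -0.1591, 0.0556]
tcp_rot: [180.0, -0.0, -0.0]
ft_force: [1.8, 0.3, -11.0]
opening: 0.463
grasp_force: 29.9
```

Force is turning; the plate is near.

Request:
carry_out:
  targets: "0 0 0.05 0 1;0 0 0.05 0 1;0 0 0 0 1;0 0 0 0 1"

```text
clock: 17.93
tcp_pos: [0.5539, -0.1592, 0.0548]
tcp_rot: [180.0, -0.0, -0.0]
ft_force: [0.7, 0.9, -6.0]
opening: 0.462
grasp_force: 29.9
```

Request:
carry_out:
  targets: "0 0 0.05 0 1;0 0 0 0 1;0 0 0 0 1"

```text
clock: 18.18
tcp_pos: [0.554, -0.1591, 0.0547]
tcp_rot: [180.0, -0.0, -0.0]
ft_force: [-2.8, 1.7, 5.4]
opening: 0.462
grasp_force: 29.9
```

Request:
carry_out:
  targets: "0 0 0.04 0 1;0 0 0 0 1;0 0 0 0 1"

```text
clock: 18.43
tcp_pos: [0.554, -0.1592, 0.0547]
tcp_rot: [180.0, -0.0, -0.0]
ft_force: [-4.1, 2.3, 10.1]
opening: 0.462
grasp_force: 29.9
```

```bash
python3 - <<'E'
from h import *
np.set_printoptions(precision=4,suppress=True)
o=r.observe();t=o["tcp_pos"];print(t,o["ft_force"],o["ft_torque"])
im,d=imaging.get_image("side");cv2.imwrite("pics/s5.png",cv2.resize(im[190:290,200:330,::-1],None,fx=5,fy=5,interpolation=3))
for n in("holder","socket","lever_grip","mount"): print(n,[(round(x["score"],2),w("side",x["location"])) for x in imaging.spot_point(n,"side")[:2]])
E
```

```text
[ 0.554  -0.1592  0.0547] [-4.1001  2.3078 10.1493] [ 0.4085  1.0166 -0.0276]
holder [(0.67, array([ 0.552 , -0.1567,  0.0429]))]
socket [(0.96, array([ 0.5535, -0.1595,  0.0751])), (0.67, array([ 0.4328,  0.3005, -0.0014]))]
lever_grip [(0.5, array([ 0.4692, -0.1634,  0.1305]))]
mount [(0.7, array([ 0.5542, -0.1597,  0.0021]))]
```

View pics/s5.png

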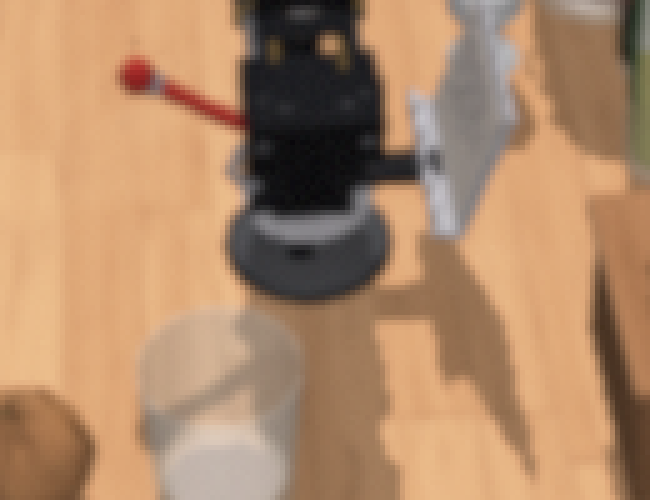

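Request:
carry_out:
  targets: "0 0 -0.05 0 0.5;0 0 0 0 0.02;0 0 0 0 0;0 0 0 0 -0.3;0 0 0 0 -1;0 0 0 0 -1;0 0 0 0 -1;0 0 0 0 -1"

```text
clock: 19.35
tcp_pos: [0.5539, -0.1591, 0.0542]
tcp_rot: [180.0, -0.0, -0.0]
ft_force: [-0.0, 0.3, -0.7]
opening: 0.794
grasp_force: 0.0
```

Request:
carry_out:
  targets: "0 0 -2 0 -1;0 0 -4 0 -1;0 0 -4 0 -1;0 0 -3 0 -1;-4 0 0 0 -1;-4 0 0 0 -1;-0.5 0 0 0 -1;0 0 0 0 -0.3;0 0 0 0 0;0 0 0 0 0"

```text
clock: 20.18
tcp_pos: [0.4701, -0.1594, 0.1843]
tcp_rot: [180.0, -0.1, -0.0]
ft_force: [0.3, -0.5, -0.1]
opening: 0.84
grasp_force: 0.0
```

```bash
python3 - <<'E'
from h import *
np.set_printoptions(precision=4,suppress=True)
o=r.observe();t=o["tcp_pos"];print(t,o["ft_force"],o["opening"])
im,d,P,T=wrist();cv2.imwrite("pics/w6.png",im[...,::-1])
hsv=cv2.cvtColor(im,cv2.COLOR_RGB2HSV)
red=(d>0)&(np.hypot(P[...,0]-.5,P[...,1]+.16)<.08)&((hsv[...,0]<8)|(hsv[...,0]>172))&(hsv[...,1]>140)&(hsv[...,2]>60)&(P[...,2]>.06)
q=P[red];print(len(q),q.min(0),q.max(0));e=q[q[:,0]<q[:,0].min()+.02]
s=np.linalg.lstsq(np.c_[2*e,np.ones(len(e))],(e**2).sum(1),rcond=None)[0];print("sphere",s[:3],np.sqrt(s[3]+s[:3]@s[:3]))
k=P[(d>0)&(abs(P[...,2]-.09)<.006)&(abs(P[...,0]-.554)<.03)&(abs(P[...,1]+.159)<.03)];print(k.min(0),k.max(0),np.median(k,0));k=k[(k[:,0]>.54)&(k[:,0]<.57)];
print("tilt",np.linalg.lstsq(np.c_[k[:,:2],np.ones(len(k))],k[:,2],rcond=None)[0])
E
```

```text
[ 0.4701 -0.1594  0.1843] [ 0.31   -0.5118 -0.0944] 0.8398650882031184
1263 [ 0.4588 -0.1689  0.089 ] [ 0.5267 -0.1509  0.1414]
sphere [ 0.4679 -0.1607  0.1311] 0.00935085113294217
[ 0.524  -0.181   0.0855] [ 0.5775 -0.1374  0.0944] [ 0.5526 -0.1597  0.091 ]
tilt [-0.0016 -0.0025  0.0916]
```

Request:
carry_out:
  targets: "-0.1 0.1 3 0 0;0 0 2.5 0 0;0 0 1.2 0 0.2;0 0 0.5 0 0.3;0 0 0 0 0.45;0 0 0 0 0.52;0 0 0 0 0.54;0 0 0 0 0.55;0 0 0 0 0.56;0 0 0 0 0.56"

```text
clock: 21.07
tcp_pos: [0.4681, -0.1602, 0.1128]
tcp_rot: [180.0, -0.1, -0.0]
ft_force: [0.0, -0.3, 0.0]
opening: 0.225
grasp_force: 0.0
```

Request:
carry_out:
  targets: "0 0 0 0 0.56;0 0 0 0 0.57;0 0 0 0 0.58;0 0 0 0 0.58;0 0 0 0 0.59"

```text
clock: 21.48
tcp_pos: [0.4679, -0.1601, 0.1122]
tcp_rot: [180.0, 0.0, -0.0]
ft_force: [-0.2, 0.2, 1.5]
opening: 0.208
grasp_force: 1.3
```

Request:
carry_out:
  targets: "0 0 0 0 0.6;0 0 0 0 0.6;0 0 0 0 0.6"

```text
clock: 21.73
tcp_pos: [0.4679, -0.1601, 0.1122]
tcp_rot: [180.0, 0.0, -0.0]
ft_force: [0.5, 0.2, 0.8]
opening: 0.199
grasp_force: 8.5
```

Request:
carry_out:
  targets: "-0.15 0 0.2 0 0.6;-0.14 0 0.2 0 0.6;-0.26 0 0.42 0 0.6;-0.24 0 0.43 0 0.6;-0.21 0 0.45 0 0.6;-0.18 0 0.46 0 0.6;0 0 0 0 0.6"

```text
clock: 22.32
tcp_pos: [0.4557, -0.16, 0.0897]
tcp_rot: [-180.0, 0.0, -0.0]
ft_force: [2.1, -0.2, -1.6]
opening: 0.202
grasp_force: 8.6
```

Request:
carry_out:
  targets: "-0.15 0 0.47 0 0.6;-0.12 0 0.48 0 0.6;-0.09 0 0.49 0 0.6;-0.05 0 0.45 0 0.6;0 0 0 0 0.6;0 0 0 0 0.6"

```text
clock: 22.82
tcp_pos: [0.452, -0.1601, 0.0714]
tcp_rot: [-180.0, 0.0, -0.0]
ft_force: [2.0, 0.2, -0.9]
opening: 0.2
grasp_force: 8.6
```

Request:
carry_out:
  targets: "-0.02 0 0.25 0 0.6;0 0 0.2 0 0.6;0 0 0 0 0.6;0 0 0 0 0.6"

```text
clock: 23.15
tcp_pos: [0.4517, -0.1601, 0.0672]
tcp_rot: [-180.0, 0.0, -0.0]
ft_force: [0.2, -0.2, 0.2]
opening: 0.198
grasp_force: 8.6
```

Request:
carry_out:
  targets: "0 0 0.1 0 0.6;0 0 0 0 0.6;0 0 0 0 0.6"

```text
clock: 23.4
tcp_pos: [0.4516, -0.1601, 0.0664]
tcp_rot: [180.0, 0.0, -0.0]
ft_force: [-1.9, -0.5, 5.3]
opening: 0.201
grasp_force: 8.6
```

Request:
carry_out:
  targets: "0 0 0.06 0 0.6;0 0 0 0 0.6;0 0 0 0 0.6"

```text
clock: 23.65
tcp_pos: [0.4515, -0.1601, 0.0658]
tcp_rot: [180.0, 0.0, -0.0]
ft_force: [-2.7, 0.2, 7.9]
opening: 0.2
grasp_force: 8.6
```

Request:
carry_out:
  targets: "0 0 -0.1 0 0.3;0 0 0 0 0;0 0 0 0 -0.2;0 0 -1.5 0 -0.2;0 0 -3 0 -0.2;0 0 -4 0 -0.2;0 0 -3 0 -0.2;0 0 0 0 -0.2;0 0 0 0 -0.2"

```text
clock: 24.4
tcp_pos: [0.4522, -0.1603, 0.1828]
tcp_rot: [179.9, -0.2, -0.0]
ft_force: [0.4, 0.7, -1.1]
opening: 0.596
grasp_force: 0.0
```

```bash
python3 - <<'E'
from h import *
np.set_printoptions(precision=4,suppress=True)
o=r.observe();t=o["tcp_pos"];print(t,o["ft_force"],o["opening"])
im,d,P,T=wrist();cv2.imwrite("pics/w7.png",im[...,::-1])
hsv=cv2.cvtColor(im,cv2.COLOR_RGB2HSV)
red=(d>0)&(np.hypot(P[...,0]-.5,P[...,1]+.16)<.08)&((hsv[...,0]<8)|(hsv[...,0]>172))&(hsv[...,1]>140)&(hsv[...,2]>60)&(P[...,2]>.06)
q=P[red];print(len(q),q.min(0),q.max(0));e=q[q[:,0]<q[:,0].min()+.02]
s=np.linalg.lstsq(np.c_[2*e,np.ones(len(e))],(e**2).sum(1),rcond=None)[0];print("sphere",s[:3],np.sqrt(s[3]+s[:3]@s[:3]))
l=q[(q[:,0]>q[:,0].min()+.024)&(q[:,0]<.515)];print("lever slope",np.polyfit(l[:,0],l[:,2],1))
k=P[(d>0)&(abs(P[...,2]-.09)<.006)&(abs(P[...,0]-.554)<.03)&(abs(P[...,1]+.159)<.03)];print(k.min(0),k.max(0),np.median(k,0));k=k[(k[:,0]>.54)&(k[:,0]<.57)]
print("tilt",np.linalg.lstsq(np.c_[k[:,:2],np.ones(len(k))],k[:,2],rcond=None)[0])
E
```

```text
[ 0.4522 -0.1603  0.1828] [ 0.3786  0.6847 -1.1127] 0.5957353322949445
1112 [ 0.4397 -0.1907  0.0863] [ 0.5241 -0.1513  0.2881]
sphere [ 0.4511 -0.1552  0.169 ] 0.07480937413755742
lever slope [-0.2338  0.2068]
[ 0.5241 -0.182   0.0858] [ 0.5771 -0.1376  0.0942] [ 0.5526 -0.1598  0.0911]
tilt [-0.0108  0.0025  0.0976]
```

```bash
python3 - <<'E'
from h import *
np.set_printoptions(precision=4,suppress=True)
im,d,P,T=wrist()
hsv=cv2.cvtColor(im,cv2.COLOR_RGB2HSV)
red=(d>0)&(abs(P[...,1]+.16)<.012)&(P[...,0]>.43)&(P[...,0]<.53)&((hsv[...,0]<8)|(hsv[...,0]>172))&(hsv[...,1]>140)&(hsv[...,2]>60)&(P[...,2]>.07)&(P[...,2]<.12)
q=P[red];print(len(q),q.min(0),q.max(0));e=q[q[:,0]<q[:,0].min()+.02]
s=np.linalg.lstsq(np.c_[2*e,np.ones(len(e))],(e**2).sum(1),rcond=None)[0];print("sphere",s[:3],np.sqrt(s[3]+s[:3]@s[:3]))
for x in np.arange(.442,.527,.006):
    l=q[abs(q[:,0]-x)<.003]; print(round(x,3),len(l),l[:,2].max() if len(l) else 0)
im,d=imaging.get_image("side");cv2.imwrite("pics/s7.png",cv2.resize(im[190:290,200:330,::-1],None,fx=5,fy=5,interpolation=3))
E
```

```text
1091 [ 0.4446 -0.1692  0.0854] [ 0.5242 -0.1509  0.098 ]
sphere [ 0.4533 -0.1606  0.0879] 0.009399319444314892
0.442 2 0.090427450118788
0.448 81 0.09722681738188615
0.454 136 0.09804126313242784
0.46 84 0.0978933299329302
0.466 33 0.09091169165667112
0.472 81 0.09137519363110225
0.478 80 0.09144987205256572
0.484 82 0.09102407027866832
0.49 73 0.09143934533949111
0.496 82 0.09104798280414389
0.502 84 0.09128156956554062
0.508 84 0.09156472749418482
0.514 73 0.09113666692332667
0.52 91 0.09155750681120511
0.526 25 0.09080014061376523
```

View pics/s7.png

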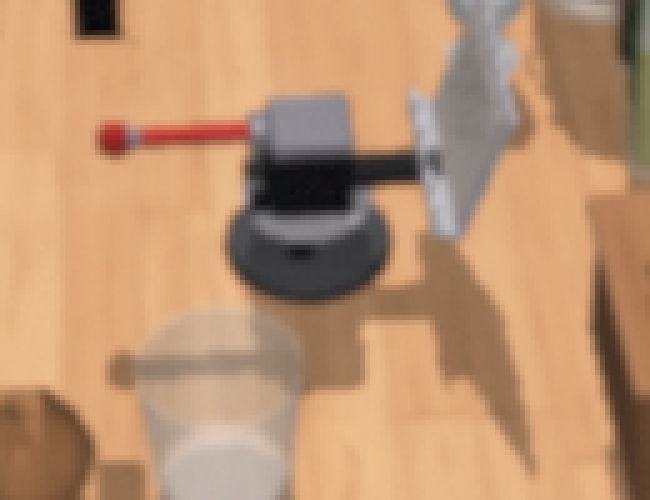

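```bash
python3 -c "
from rig import r
print(r.finish_job())"
```

```text
the job is handed in; nothing more can be done
None
```

The holder is home on the ball mount, the red lever is pressed down level and the arm is clear; I handed the job in at about 24 s, but no verdict came back. The last camera check before that showed the lever level, and the housing upright and about 41 mm up, resting on the plate. The push home read about 16 N.

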